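# Hold a thickness probe on the ringed spot of a tilted panel

## Task

Take the coating-thickness probe out of its holder and hold its tip inside the ringed spot on the round white-painted panel, with the probe square to the tilted panel and pressed lightly so that the sprung tip is about half-way in; never press hard. Keep clear of the square panel, leave the panels' tilt and everything else on the bench as they are, and finish while still holding the probe there, steady, with the reading being taken.

Things in the scene. Friction and masses are not known exactly. Their poses are not given: they have to be found in the camera images.
- probe_grip (a point): gripping point on the axis of the loose thickness probe (about 140 g), which stands upright in the grey holder. z points from its tip to its top; the 24 x 24 mm black handle has faces square to its x and y and runs from 36 mm below this point to 26 mm above it, a grey cap to 32 mm above
- tip_end (a point): rounded end of the probe's thin steel tip (8 mm across), on the probe's axis, 81 mm below probe_grip when the tip is out; the tip sticks out 16 mm from the nose
- probe_tip (a joint): how far the sprung tip is pushed into the probe: 0 fully out, 0.010 m fully in (end stop). The spring pushes with about 2 N as it begins to move and 7 N fully in (0.5 N per mm)
- probe: the whole probe; origin on its axis at the underside of the round flange (34 mm across, 4 mm thick) by which it hangs on the holder, 40 mm below probe_grip; z to its top. Below the flange: a 16 mm round steel nose 25 mm long, then the thin sprung tip, all on one axis
- holder: fixed grey holder block 70 x 70 x 60 mm tall with a 20 mm vertical hole through its middle in which the probe hangs by its flange, tip 19 mm above the bench; origin under its centre on the bench
- round_mark (a point): centre of the marked spot, a thin black ring 15 mm across, on the ROUND white-painted panel (72 mm disc), 14 mm up the slope from the disc's centre. z points square out of the panel, x up the slope. Two steel clips (14 x 12 mm, 3 mm proud) sit on the disc with centres 26 mm down the slope and 34 mm to either side of the spot
- round_tilt (a joint): tilt of the round panel from level, rad, positive when it leans to face the stage's front (its -x side, towards the robot); a stiff hinge that stays where it is set and need not be moved
- round_stage: fixed aluminium stage that carries the round panel: base 120 x 110 x 10 mm, two side cheeks to 72 mm height, hinge 55 mm above the bench; origin under its centre on the bench, front is -x
- square_mark (a point): the like ringed spot on the SQUARE white-painted panel (72 x 72 mm); not the one to measure; axes as for round_mark
- square_tilt (a joint): tilt of the square panel, as round_tilt
- square_stage: the like stage that carries the square panel
- jar: lidded sample jar, 52 mm across, 75 mm tall; a loose bystander, origin under its centre on the bench
- mug: white mug, 80 mm across, 92 mm tall; a loose bystander, origin under its centre on the bench
- dish: shallow glass dish, 90 mm across, 15 mm tall; a loose bystander, origin under its centre on the bench
- mouse: black computer mouse, 105 x 60 x 33 mm; a loose bystander, origin under its centre on the bench
- stapler: stapler, 135 x 36 x 52 mm; a loose bystander, origin under its centre on the bench
- tray: white open tray, 160 x 110 x 35 mm; a loose bystander, origin under its centre on the bench
- brush: small brush lying on the bench; a loose bystander, origin under its centre on the bench
There are look-alikes about, which are no part of the job. What is shaped like the holder but purple is not meant.

How it is judged:
By the outcome, as a careful person would: the job done as asked, in the order asked, and still so for the second after the job is handed in, while the arm keeps its last pose, push and grip.
It also fails if it takes over 35 s, if anything falls off the work surface, if the arm or the gripper's body presses on something with over 40 N, if the wrist force passes 120 N, or if a joint passes its speed limit or range.

## Robot

A 6-joint arm with a two-finger parallel gripper is mounted at the origin on the work surface. World frame = base frame: x ahead of the robot, y to its left, z up, the work surface at z = 0. Lengths are in mm, angles in rad, forces in N, time in s.
With the tool pointing down it reaches from about 275 to 750 mm from the base axis. Payload 10.2 kg.
Tool frame: the origin (TCP) lies at the very end of the fingers, on their centre line; the grasp point (between the pads) lies 19 mm behind it (ctrl.hold_point_z is the distance from the TCP to the grasp point, in mm); z points along the fingers, y is the direction in which the jaws open and shut (so a half turn about z gives the same grasp; the last joint's range is limited). The gripper opens to 85 mm and grips with 20 to 120 N. Pads are 22 mm wide; open, the fingers measure 114 mm over their backs; the gripper's body (76 mm by 85 mm) begins 54 mm behind the grasp point. The pads swing forward as they close: fully open they stand 13 mm farther back than shut.
Start: joints at [-1.527, 0.313, 1.498, -0, 1.331, -0.223], TCP at [138.401, -506.435, 231.294] pointing down, gripper open.
Joint ranges: [-2.94, 2.94], [-0.97, 2.17], [0.19, 2.56], [-1.23, 4.37], [0.02, 3.11], [-2.88, 2.88]. Speed limits (rad/s): [2.39, 2.39, 3.01, 3.14, 3.14, 3.14].

## Interface

Orientations are given as a unit quaternion [w, x, y, z].
In Python, from rig import readout, cams, workorder, spotter, ctrl gives the robot as it stands.
- The arm moves only by the tool step_arm, never from a script. Its argument "plan" is text: rows parted by semicolons, each of 5 numbers parted by spaces: the shift along the tool's x, y, z in cm, then the turn about the tool's z in degrees, then the opening in per cent of the stroke, from 0 (shut) to 100 (fully open). In form: x y z twist gripper; .... A call has 1 to 10 rows; each row is the pose to reach, as a shift and turn from the pose commanded when the call began, along the tool's axes at that moment; what a row does not reach only later rows make up. A row lasts 1/10 s, in which the tool goes at most 50 mm and 8.59 degrees, less where a joint would pass 70% of its speed; a pose out of reach is approached as far as the arm can. A call with a gripper value outside its range is refused whole. The fingers move at their own pace and stop on an object; "grip_force" is the grip in N (left out, the last holds). Time passes only in rows, so rows that repeat a pose let the fingers close. It gives the time, the measured TCP pose, the force and the opening at its end, in the units of the state.
- readout.sense(): the state, without advancing time (a new reading comes with each control period).
- cams.capture(name): name is "side" or "top" or "wrist"; returns (picture, depth): 384x512x3 uint8, red, green, blue; 384x512 float32, mm along the optical axis (not along the pixel's ray), 0 where there is no reading.
- cams.camera_info(name): a dict with "vfov" (degrees; the focal length in pixels is half the picture's height over the tangent of half this angle, whatever the lens; pixels are square), "cx", "cy" (the principal point, pixels), "rvec" (rotation vector, rad) and "tvec" (3), from world to camera coordinates, as OpenCV has them. Camera axes: x right, y down, z forward; pixel columns grow to the right and rows downward; lengths in mm; the calibration is good to about 2 mm. The wrist camera is an equidistant fisheye: a pixel r from the principal point sees the ray r / f radians off the axis. A picture is of the moment at which its call begins: read the wrist's pose just before it. camera_info takes no time and is no camera call; for the wrist camera it gives the pose at the moment of the call.
- workorder.finish_job(): hands the job in, once; it reports no verdict.
Trained networks look in the newest picture that a camera, given by its name, has taken for a name from the list of things; names that differ only in an ending like _2 or _b are one class to them, and where a whole thing is asked for, a point or a joint stands for the part that bears it (a point fixed in the world has none). Each returns a list of dicts, best first, with "conf" (0 to 1); they miss things now and then, are a little off and sometimes report something else, mostly with a low value. They report only what shows in the picture. A call takes as long as a camera call. They do not tell look-alikes from the thing itself.
- spotter.regions_of(camera, target): "pixels" (384x512 bool, what is visible of it) and "extent" ([centre column, centre row, width, height] in pixels, round what is visible of it).
The state is a dict: "time_s": time; "joints": joint angles; "dq": joint speeds; "tau": joint torques, N m; "eef_pos": TCP position; "ee_rot": TCP orientation; "force": force on the tool from outside, world axes, zero at the start; "wrist_torque": the same for the moment, N m; "grip_width": opening from 0.0 (shut) to 1.0 (fully open).
Only numpy, scipy, OpenCV 4.12 (cv2) and the standard library are available. Lean on these libraries where they do the work, as an engineer would, in place of code of your own. Each camera call takes 0.05 s, during which the arm holds its last target. There are 200 camera calls.

## Working session

There is one attempt and no reset: what is moved stays moved. The work goes in short steps, Python scripts to look and compute and a tool call to move; the robot and the scene stay as the last step left them, time stands still between calls to the robot, and variables do not carry over. Pictures are saved under pics/ and viewed, about 8 in all and at most 12, crops included, and the job is handed in when it is done.

Besides the shell and the picture viewer there is one more tool, called after ">>>" as name(argument=value, ...) on one line, values as JSON. step_arm: Moves the arm, as the interface text tells. Its arguments: {"type":"object","properties":{"plan":{"type":"string"},"grip_force":{"type":"number"}},"required":["plan"]}

View pics/top.png

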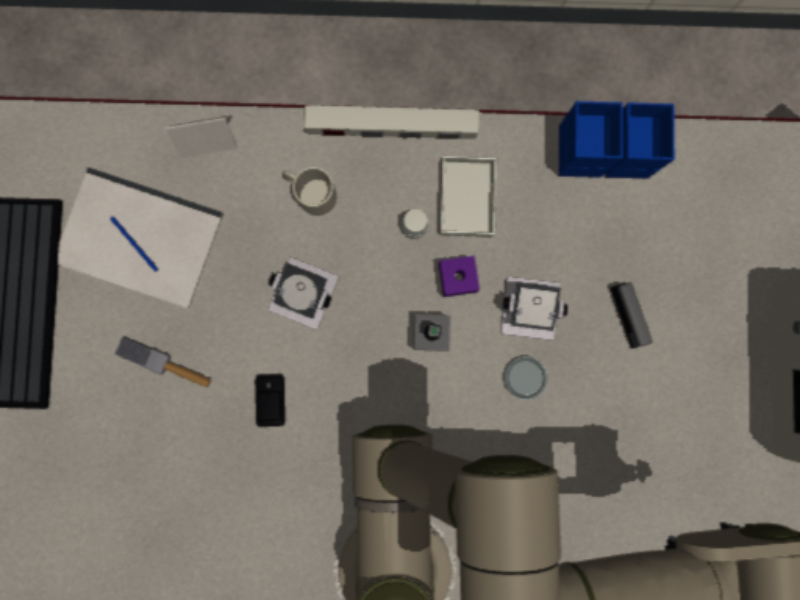

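View pics/side.png

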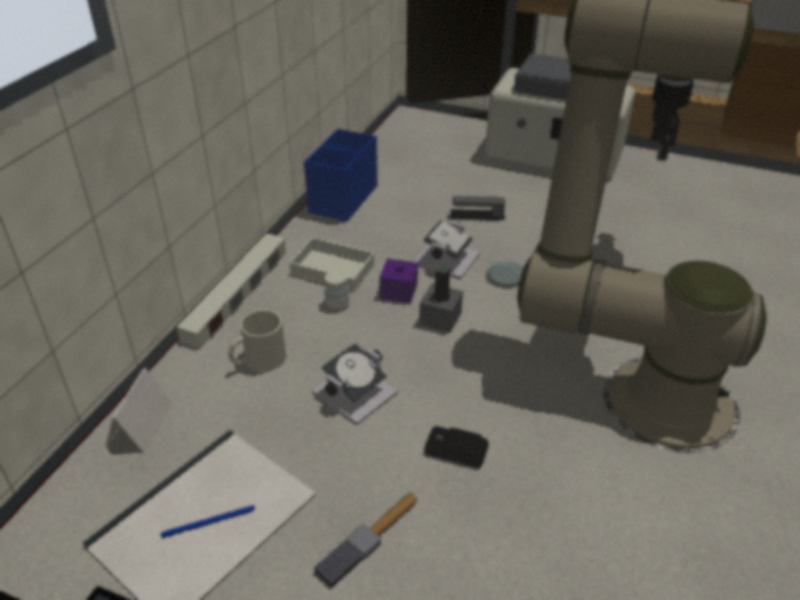

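The top view shows the black probe in the grey holder near (432,330) in the enlarged picture, and the round disc panel near (300,290). The side view agrees. The purple block and square panel are separate things. I'll move over the holder for a wrist look.

>>> step_arm(plan="4 -3.1 0 0 100;8 -6.2 0 0 100;12 -9.3 0 0 100;16 -12.4 0 0 100;20 -15.5 0 0 100;24 -18.6 0 0 100;28 -21.7 0 0 100;32 -24.8 0 0 100;36 -27.9 0 0 100;40 -31 0 0 100")

```text
time_s: 2.4
eef_pos: [439.8, -104.9, 231.6]
ee_rot: [0.0, 0.991, 0.133, 0.0]
force: [0.4, -1.7, 0.1]
grip_width: 1.002
```

```bash
python3 - <<'E'
from h import *
s=readout.sense();print(s['time_s'],s['eef_pos'],s['ee_rot'])
i=cams.camera_info('wrist');p,d=cams.capture('wrist');np.savez('w1.npz',p=p,d=d,**{k:np.array(v) for k,v in i.items()})
M=cv2.Rodrigues(i['rvec'])[0];print('cam',-M.T@i['tvec'],'axis',M[2],i['vfov'],d.min(),d.max())
for t in ['probe','holder','round_mark']:
    for r in spotter.regions_of('wrist',t)[:3]:
        P,u,v=pts('wrist',d,i,r['pixels']);print(t,round(r['conf'],2),np.round(r['extent']),np.median(P,0).round() if len(P) else None,P.min(0).round(),P.max(0).round())
cv2.imwrite('pics/w1.png',cv2.resize(p,(800,600))[:,:,::-1])
# plane of round panel in top/wrist/side
def plane(n,P):
    Q=P[(np.hypot(P[:,0]-550,P[:,1]-203)<32)&(P[:,2]>25)&(P[:,2]<110)]
    if len(Q)<20: print(n,'few',len(Q));return
    w=np.ones(len(Q),bool)
    for _ in range(12):
        A=np.c_[Q[w][:,:2]-[550,203],np.ones(w.sum())];c=np.linalg.lstsq(A,Q[w][:,2],rcond=None)[0]
        e=Q[:,2]-np.c_[Q[:,:2]-[550,203],np.ones(len(Q))]@c; w=abs(e)<max(2.5*np.median(abs(e)),2)
    g=c[:2];print(n,len(Q),w.sum(),'z0',c[2].round(1),'tilt',np.degrees(np.arctan(np.hypot(*g))).round(1),'upslope heading',np.degrees(np.arctan2(g[1],g[0])).round(1),'rms',e[w].std().round(2))
for n in ['top','side']:
    z=np.load(n+'.npz');P,_,_=pts(n,z['d'],cams.camera_info(n));plane(n,P)
P,_,_=pts('wrist',d,i);plane('wrist',P)
E
```

```text
2.4 [ 439.81771474 -104.86364726  231.56761537] [2.42559200e-04 9.91114094e-01 1.33013920e-01 3.02782641e-04]
cam [511.15611847 -85.87387779 373.88602111] axis [-0.28291895 -0.07858157 -0.95591935] 65.70646984690485 0.0 558.24536
probe 0.81 [231. 127.  39.  38.] [479. -65. 130.] [461. -79.  60.] [493. -51. 134.]
probe 0.3 [418. 125.  89.  88.] [ 532. -261.   67.] [ 486. -353.   -1.] [ 577. -221.   77.]
holder 0.59 [235. 122.  79.  76.] [482. -68.  60.] [ 426. -102.   -2.] [512. -16. 125.]
holder 0.56 [308.  37.  71.  75.] [ 588. -116.   59.] [ 551. -168.   -2.] [648. -77.  62.]
round_mark 0.95 [55. 33. 56. 66.] [548. 191.  66.] [496. 147.  -3.] [592. 306.  79.]
top 340 306 z0 65.9 tilt 22.0 upslope heading -23.6 rms 2.49
side 357 328 z0 68.3 tilt 21.6 upslope heading -17.3 rms 2.21
wrist 1178 1143 z0 66.6 tilt 22.0 upslope heading -20.7 rms 0.75
```

View pics/w1.png

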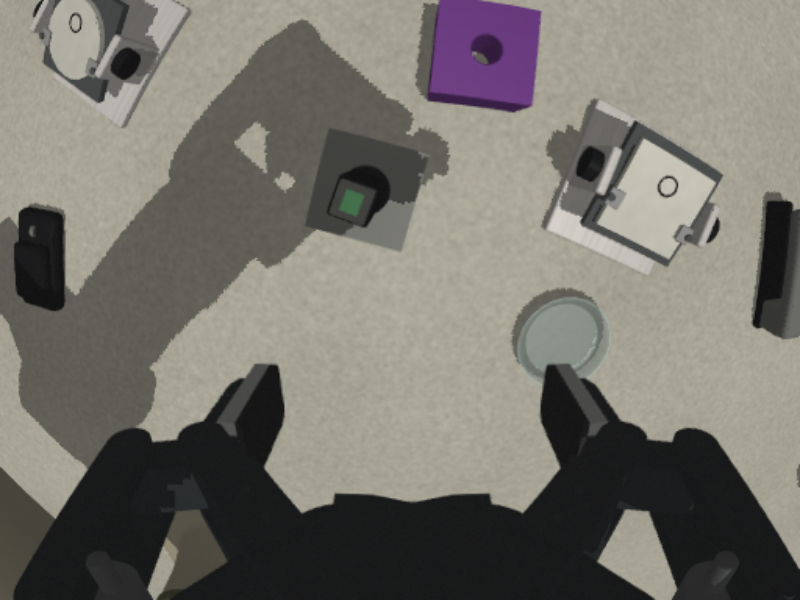

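The wrist view shows the probe's square cap at about (352,203), the round panel's ring at (75,22), and the square panel at right. Next I'll get the probe's yaw and position.

```bash
python3 - <<'E'
from h import *
z=np.load('w1.npz');i={k:z[k] for k in ['vfov','cx','cy','rvec','tvec']};i['vfov']=float(i['vfov'])
P,u,v=pts('wrist',z['d'],i)
near=np.hypot(P[:,0]-477,P[:,1]+63)<40
for lo,hi in [(126,140),(129,136),(55,64)]:
    Q=P[near&(P[:,2]>lo)&(P[:,2]<hi)]
    print(lo,hi,len(Q),np.median(Q,0).round(1),cv2.minAreaRect(Q[:,:2].astype(np.float32)))
# green patch
p=z['p'].astype(int);g=np.zeros(p.shape[:2],bool);g[v,u]=near;g&=(p[:,:,1]>p[:,:,0]+15)
Q,_,_=pts('wrist',z['d'],i,g);print('green',len(Q),Q.mean(0),cv2.minAreaRect(Q[:,:2].astype(np.float32)))
E
```

```text
126 140 603 [476.  -63.1 131.7] ((475.46246337890625, -62.79033660888672), (21.890098571777344, 22.12563133239746), 82.53986358642578)
129 136 572 [475.9 -63.  131.8] ((475.50628662109375, -62.83884811401367), (19.886011123657227, 20.35519027709961), 84.29041290283203)
55 64 2928 [483.1 -68.2  59.7] ((475.2293701171875, -62.89213562011719), (70.5977554321289, 70.62935638427734), 89.58848571777344)
green 189 [475.59810577 -62.97192823 132.06198094] ((475.5683898925781, -62.95367431640625), (10.487711906433105, 12.412160873413086), 83.89912414550781)
```

Probe axis is at (475.4, -62.9), and the handle's yaw is about -6.5°. The tool can't tilt, so after grasping I'll pivot the probe in the jaws by pushing its nose gently against the fixed holder's edge.

>>> step_arm(plan="2 -1.5 1 7.5 100;4.55 -3.1 3 15 100;4.55 -3.1 6 21.8 100;4.55 -3.1 10 21.8 100;4.55 -3.1 13 21.8 100;4.55 -3.1 15 21.8 100;4.55 -3.1 15 21.8 100;4.55 -3.1 15 21.8 40;4.55 -3.1 15 21.8 10;4.55 -3.1 15 21.8 10", grip_force=25)

```text
time_s: 3.6
eef_pos: [475.1, -65.4, 82.5]
ee_rot: [0.0, 0.998, -0.057, 0.001]
force: [-0.6, 0.3, 0.2]
grip_width: 0.518
```

>>> step_arm(plan="0 0 0 0 10;0 0 0 0 10;0 0 0 0 10;0 0 0 0 10")

```text
time_s: 4.0
eef_pos: [474.9, -64.8, 81.9]
ee_rot: [0.0, 0.998, -0.057, 0.0]
force: [-0.9, 3.2, 6.2]
grip_width: 0.277
```

>>> step_arm(plan="0 0 -1.5 0 10;0 0 -3.5 0 10;0 0 -5.2 0 10;1.5 -0.2 -5.2 -3 10;3.5 -0.4 -5.2 -6.5 10;5 -0.57 -5.2 -6.5 10;5 -0.57 -4 -6.5 10;5 -0.57 -2.2 -6.5 10;5 -0.57 -1.2 -6.5 10;5 -0.57 -1.2 -6.5 10")

```text
time_s: 5.0
eef_pos: [523.6, -64.6, 91.6]
ee_rot: [-0.001, 1.0, -0.0, -0.002]
force: [-0.0, 0.5, -1.0]
grip_width: 0.28
```

```bash
python3 - <<'E'
from h import *
s=readout.sense();print(s['time_s'],s['eef_pos'],q2R(s['ee_rot']).round(3).tolist(),s['force'],s['grip_width'])
p,d=cams.capture('wrist')
q,e=cams.capture('side')
cv2.imwrite('pics/w2.png',np.hstack([cv2.resize(p,(400,300)),cv2.resize(q[140:240,220:354],(400,300))])[:,:,::-1])
E
```

```text
5.0 [523.5752758  -64.59545207  91.61364627] [[1.0, -0.0, -0.003], [-0.0, -1.0, 0.001], [-0.003, -0.001, -1.0]] [-0.02697683  0.5138792  -0.98366495] 0.280388456683327
```

View pics/w2.png

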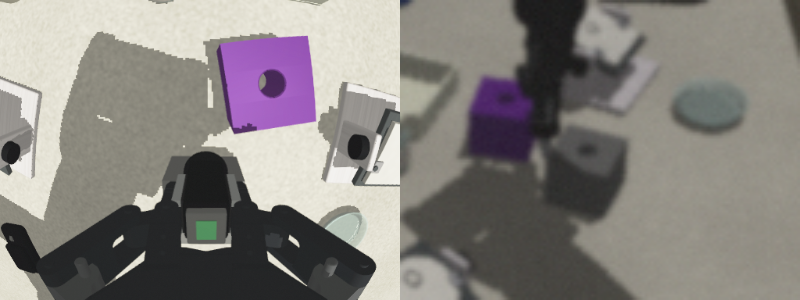

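The wrist view shows the probe held upright with its cap at (206,230). The side crop shows it beyond the grey holder's far edge and clear of the purple block. Now I'll push the nose against that edge.

>>> step_arm(plan="-0.3 0 0 0 10;-0.6 0 0 0 10;-0.9 0 0 0 10;-1.2 0 0 0 10;-1.5 0 0 0 10;-1.8 0 0 0 10;-2.1 0 0 0 10;-2.4 0 0 0 10;-2.4 0 0 0 10")

```text
time_s: 6.0
eef_pos: [501.6, -65.0, 94.0]
ee_rot: [0.0, 1.0, -0.0, 0.002]
force: [4.4, 0.6, -0.2]
grip_width: 0.278
```

```bash
cat > ang.py <<'E'
from h import *
import sys
def capang(tag):
    s=readout.sense();i=cams.camera_info('wrist');p,d=cams.capture('wrist')
    Rt=q2R(s['ee_rot']);t=np.array(s['eef_pos'])
    P,u,v=pts('wrist',d,i);Q=(P-t)@Rt
    # box about hold point in tool frame
    m=(abs(Q[:,1])<9)&(abs(Q[:,0])<45)&(Q[:,2]<-18.7-10)&(Q[:,2]>-75)
    g=p[v,u].astype(int);gm=m&(g[:,1]>g[:,0]+12)
    G=Q[gm];c=np.median(G,0)
    A=np.c_[G[:,:2]-c[:2],np.ones(len(G))]
    k=np.linalg.lstsq(A,G[:,2],rcond=None)[0]
    print('t',s['time_s'],'tcp',t.round(1),'F',np.round(s['force'],1),'w',round(s['grip_width'],3))
    print('green n',len(G),'centre tool',c.round(1),'tilt by plane x',np.degrees(np.arctan(k[0])).round(1),'y',np.degrees(np.arctan(k[1])).round(1),'by offset',np.degrees(np.arctan2(-c[0],-18.7-c[2])).round(1))
    np.savez(tag+'.npz',p=p,d=d,**{k:np.array(v) for k,v in i.items()})
    return p
if __name__=='__main__': capang(sys.argv[1])
E
python3 ang.py w3
```

```text
t 6.0 tcp [501.6 -65.   94. ] F [ 4.4  0.6 -0.2] w 0.278
green n 496 centre tool [ -4.    0.8 -49.8] tilt by plane x -14.2 y 0.5 by offset 7.3
```

Tilt is about 14° the right way with only 4 N side force. Continuing.

>>> step_arm(plan="-0.2 0 0 0 10;-0.4 0 0 0 10;-0.6 0 0 0 10;-0.75 0 0 0 10;-0.75 0 0 0 10;-0.75 0 0 0 10")

```text
time_s: 6.65
eef_pos: [494.0, -65.2, 93.7]
ee_rot: [0.0, 1.0, -0.0, 0.001]
force: [5.0, -0.7, 0.6]
grip_width: 0.276
```

```bash
python3 ang.py w4
```

```text
t 6.65 tcp [494.  -65.2  93.7] F [ 5.  -0.7  0.6] w 0.276
green n 407 centre tool [ -5.9   0.7 -49.2] tilt by plane x -21.0 y 0.6 by offset 10.9
```

>>> step_arm(plan="-0.15 0 0 0 10;-0.15 0 0 0 10")

```text
time_s: 6.9
eef_pos: [492.3, -65.1, 93.5]
ee_rot: [0.0, 1.0, -0.0, 0.001]
force: [5.1, -0.5, -0.4]
grip_width: 0.277
```

>>> step_arm(plan="0 0 0 0 5;0.6 0 0 0 5;1.6 0 -2 0 5;2.2 0 -5 0 5;2.2 -4 -8 5 5;2.2 -9 -9 11 5;2.2 -14 -9 16 5;2.2 -19 -9 21 5;2.2 -24 -9 21 5;2.2 -28.2 -9 21 5", grip_force=60)

```text
time_s: 7.9
eef_pos: [512.8, 219.4, 182.6]
ee_rot: [0.001, 0.983, -0.182, -0.001]
force: [1.2, -0.3, -1.0]
grip_width: 0.274
```

>>> step_arm(plan="0 0 0 0 5;0 0 0 0 5")

```text
time_s: 8.1
eef_pos: [513.2, 217.5, 182.5]
ee_rot: [0.001, 0.983, -0.181, -0.001]
force: [0.3, -0.2, -1.0]
grip_width: 0.274
```

```bash
python3 - <<'E'
from ang import *
p=capang('w5')
cv2.imwrite('pics/w5.png',cv2.resize(p,(800,600))[:,:,::-1])
E
```

```text
t 8.1 tcp [513.2 217.5 182.5] F [ 0.3 -0.2 -1. ] w 0.274
green n 381 centre tool [ -5.9   1.  -48.9] tilt by plane x -22.4 y -0.5 by offset 11.1
```

View pics/w5.png

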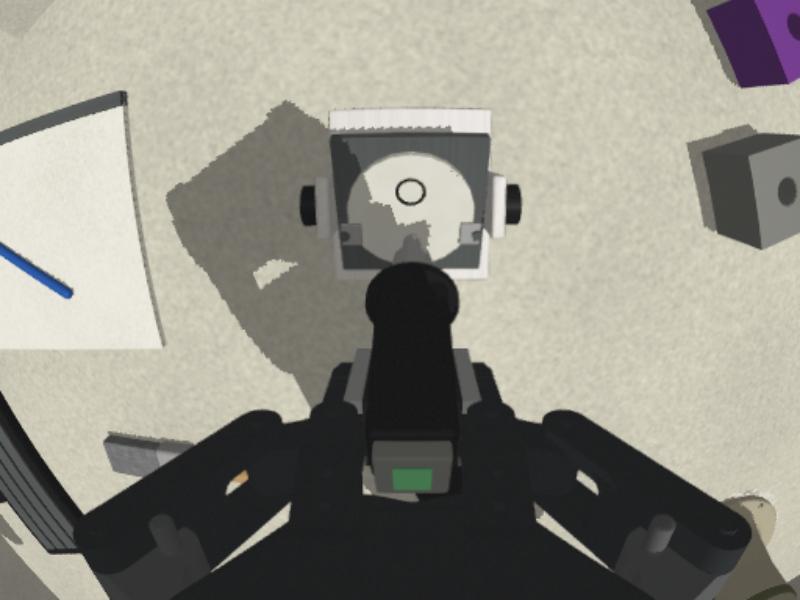

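The wrist view shows the ring at (411,191) on the round disc. The tilted probe points at it, with the grey tip at about (412,250). Next: the panel plane, the ring centre and the probe axis, all in the tool frame.

```bash
cat > meas.py <<'E'
from h import *
import sys
def run(tag):
    z=np.load(tag+'.npz');i={k:z[k] for k in ['vfov','cx','cy','rvec','tvec']};i['vfov']=float(i['vfov'])
    s=readout.sense();Rt=q2R(s['ee_rot']);t=np.array(s['eef_pos'])
    P,u,v=pts('wrist',z['d'],i);g=z['p'][v,u].astype(int).sum(1)
    # disc plane
    def fit(Q,it=15,tol=1.0):
        w=np.ones(len(Q),bool)
        for _ in range(it):
            c=Q[w].mean(0);n=np.linalg.svd(Q[w]-c,full_matrices=False)[2][2];e=(Q-c)@n;w=abs(e)<max(2*np.median(abs(e)),tol)
        return c,n,w
    m=(np.hypot(P[:,0]-553,P[:,1]-203)<40)&(P[:,2]>40)&(P[:,2]<100)&(v<175)&(g>380)
    c,n,w=fit(P[m]);n*=np.sign(n[2])
    print('panel n',len(P[m]),w.sum(),'tilt',np.degrees(np.arccos(n[2])).round(2),'normal heading',np.degrees(np.arctan2(n[1],n[0])).round(1))
    # ring: dark pixels surrounded by disc, box in picture
    gray=z['p'].astype(int).sum(2);H=(gray<330).astype(np.uint8)
    nl,lab,st,ce=cv2.connectedComponentsWithStats(H,connectivity=8)
    u0,v0=(float(a) for a in sys.argv[2:4])
    k=[j for j in range(1,nl) if np.hypot(*(ce[j]-[u0,v0]))<10 and 10<st[j][2]<40]
    for j in k:
        print('ring',ce[j],st[j])
        M=cv2.Rodrigues(i['rvec'])[0];f=192/np.tan(np.radians(i['vfov']/2))
        vv,uu=np.nonzero(lab==j);x=(uu-i['cx'])/f;y=(vv-i['cy'])/f;r=np.hypot(x,y);sc=np.tan(r)/r
        D=np.stack([x*sc,y*sc,np.ones_like(x)],1)@M;o=-M.T@i['tvec']
        X=o+D*(((c-o)@n)/(D@n))[:,None];mk=(X.max(0)+X.min(0))/2
        print('mark world',X.mean(0).round(1),mk.round(1),'size',np.ptp(X,axis=0).round(1),'tool',((X.mean(0)-t)@Rt).round(1))
        mt=(X.mean(0)-t)@Rt
    nt=n@Rt;print('panel normal tool',nt.round(4),'yaw err deg',np.degrees(np.arctan2(nt[1],-nt[0])).round(2))
    Q=(P-t)@Rt
    h=(abs(Q[:,1]-1)<8)&(Q[:,2]>-45)&(Q[:,2]<5)&(Q[:,0]>-5)&(Q[:,0]<32)&(g<150)
    c2,n2,w2=fit(Q[h],tol=.7);n2*=np.sign(n2[0]);print('front face',h.sum(),w2.sum(),c2.round(1),n2.round(3),'tilt',np.degrees(np.arctan2(-n2[2],n2[0])).round(2))
    th=np.arctan2(-n2[2],n2[0]);d=np.array([np.sin(th),0,np.cos(th)]);print('axis offset x at hold',((c2-n2*12)-d*((c2[2]-n2[2]*12+18.7)/d[2])).round(1))
    # thin tip / nose points ahead
    h=(abs(Q[:,1]-1)<12)&(Q[:,0]>18)&(Q[:,0]<45)&(Q[:,2]>15)&(Q[:,2]<60)
    for lo in range(15,62,5):
        q=Q[h&(Q[:,2]>=lo)&(Q[:,2]<lo+5)]
        if len(q)>3: print(lo,len(q),np.median(q,0).round(1),q.min(0).round(1),q.max(0).round(1))
run(sys.argv[1])
E
python3 meas.py w5 263 122
```

```text
panel n 2948 2404 tilt 22.01 normal heading 159.2
ring [261.54320988 122.25925926] [253 114  19  18  81]
mark world [560.1 199.7  71.1] [559.7 199.1  71. ] size [15.  15.9  6.2] tool [ 49.7  -1.1 111.5]
panel normal tool [-0.3765  0.0029 -0.9264] yaw err deg 0.44
front face 3158 2678 [ 15.8   1.  -22.6] [ 0.928 -0.003 -0.374] tilt 21.95
axis offset x at hold [  4.4   1.1 -18.7]
25 25 [31.7  0.8 29. ] [31.  -4.  26.9] [32.4  4.9 30. ]
30 111 [32.5  0.8 32.6] [29.5 -6.5 30.2] [34.7  7.5 35. ]
35 97 [34.   0.8 37.2] [27.8 -7.4 35.1] [35.9  8.4 39.9]
45 39 [34.9  0.2 48.2] [33.4 -3.1 45.2] [36.2  4.1 49.8]
50 22 [35.8  1.2 51.5] [33.8 -3.1 50.2] [36.6  4.2 54.2]
```

Probe tilt is 21.95° against the panel's 22.01°, with a yaw error of 0.4°. Next is a standoff about 12 mm short of the mark, along the panel normal.

>>> step_arm(plan="0.5 -0.1 1.5 0 5;1.04 -0.21 3 0 5;1.04 -0.21 4.38 0 5;1.04 -0.21 4.38 0 5;1.04 -0.21 4.38 0 5")

```text
time_s: 8.65
eef_pos: [524.5, 214.7, 138.9]
ee_rot: [0.0, 0.983, -0.183, -0.001]
force: [0.3, 1.7, -1.6]
grip_width: 0.271
```

```bash
python3 - <<'E'
from ang import *
p=capang('w6')
cv2.imwrite('pics/w6.png',cv2.resize(p[70:230,160:370],(788,600),interpolation=cv2.INTER_CUBIC)[:,:,::-1])
E
python3 meas.py w6 263 150
```

```text
t 8.65 tcp [524.5 214.7 138.9] F [ 0.3  1.7 -1.6] w 0.271
green n 382 centre tool [ -6.   1. -49.] tilt by plane x -22.8 y -0.6 by offset 11.2
panel n 3485 2937 tilt 22.03 normal heading 159.5
panel normal tool [-0.375   0.0036 -0.927 ] yaw err deg 0.55
front face 3198 2726 [ 16.2   1.  -22.5] [ 0.928  0.003 -0.372] tilt 21.85
axis offset x at hold [  4.8   0.9 -18.7]
25 16 [32.3  1.5 29.1] [31.6 -2.3 28.4] [33.3  4.8 30. ]
30 106 [32.9  1.5 32.5] [29.7 -5.4 30. ] [34.7  8.6 35. ]
35 107 [34.4  1.9 37.2] [28.7 -6.2 35.1] [36.3  9.4 39.8]
40 8 [31.3 -2.8 40.7] [28.7 -6.3 40. ] [35.3  9.5 41.8]
45 34 [35.4  1.6 48.1] [34.1 -1.4 46.1] [36.7  5.2 49.9]
50 27 [36.2  1.9 51.9] [33.9 -2.1 50.1] [37.3  5.3 53.9]
```

View pics/w6.png

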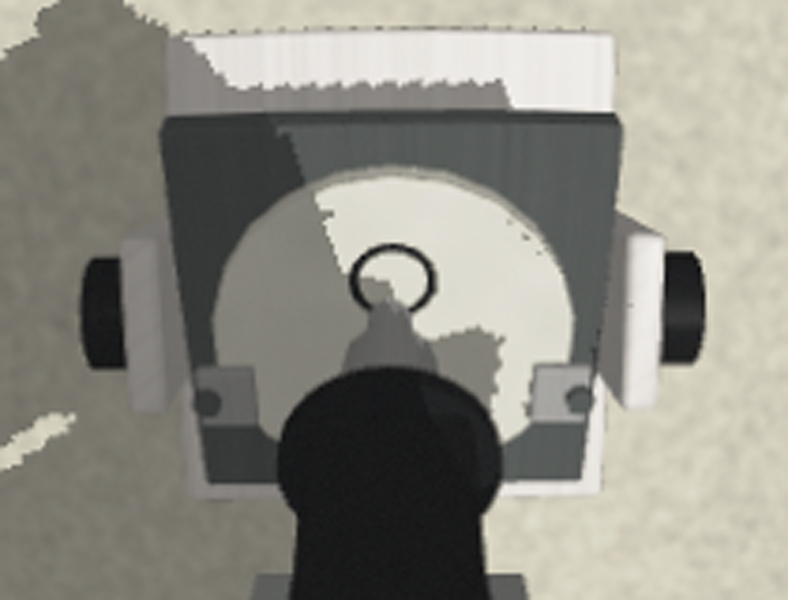

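The crop shows the ring at (393,278), with the tip end at (390,303) just short of it. Computing the remaining shift.

```bash
cat > rem.py <<'E'
from h import *
import sys
def rem(tag,u,v):
    z=np.load(tag+'.npz');i={k:z[k] for k in ['vfov','cx','cy','rvec','tvec']};i['vfov']=float(i['vfov'])
    s=readout.sense();Rt=q2R(s['ee_rot']);t=np.array(s['eef_pos'])
    P,U,V=pts('wrist',z['d'],i);Q=(P-t)@Rt;g=z['p'][V,U].astype(int).sum(1)
    m=(np.hypot(P[:,0]-553,P[:,1]-203)<40)&(P[:,2]>40)&(P[:,2]<100)&(V<175)&(g>380);q=Q[m];w=np.ones(len(q),bool)
    for _ in range(15):
        c=q[w].mean(0);n=np.linalg.svd(q[w]-c,full_matrices=False)[2][2];e=(q-c)@n;w=abs(e)<max(2*np.median(abs(e)),1)
    n=n*np.sign(n[2])
    M=cv2.Rodrigues(i['rvec'])[0];f=192/np.tan(np.radians(i['vfov']/2));o=(-M.T@i['tvec']-t)@Rt
    x=(u-i['cx'])/f;y=(v-i['cy'])/f;r=np.hypot(x,y);D=(np.array([x*np.tan(r)/r,y*np.tan(r)/r,1])@M)@Rt
    mk=o+D*((c-o)@n)/(D@n)
    tip=np.array([34.9,1.2,56.6]);dl=mk-tip;up=np.array([n[2],0,-n[0]])
    print('mark tool',mk.round(1),'world',(Rt@mk+t).round(1),'delta',dl.round(1),'along n',(dl@n).round(1),'upslope',(dl@up).round(1),'side',dl[1].round(1),'n',n.round(3))
    print('tip px',proj('wrist',Rt@tip+t,i).round(1))
rem(sys.argv[1],float(sys.argv[2]),float(sys.argv[3]))
E
python3 rem.py w6 264.7 144.1
```

```text
mark tool [38.7  2.5 68.3] world [560.  198.7  71.3] delta [ 3.8  1.3 11.7] along n 12.3 upslope -0.9 side 1.3 n [ 0.375 -0.004  0.927]
tip px [[262.9 152.5]]
```

>>> step_arm(plan="0.1 0.05 0.4 0 5;0.25 0.1 0.87 0 5;0.25 0.1 0.87 0 5;0.29 0.1 0.96 0 5;0.33 0.1 1.06 0 5;0.37 0.1 1.15 0 5;0.37 0.1 1.15 0 5;0.37 0.1 1.15 0 5")

```text
time_s: 9.5
eef_pos: [527.6, 213.1, 128.1]
ee_rot: [-0.0, 0.983, -0.182, 0.0]
force: [0.1, 0.2, -0.8]
grip_width: 0.272
```

```bash
python3 - <<'E'
from ang import *
p=capang('w7')
print(readout.sense()['force'])
cv2.imwrite('pics/w7.png',cv2.resize(p[90:210,190:350],(800,600),interpolation=cv2.INTER_CUBIC)[:,:,::-1])
E
```

```text
t 9.5 tcp [527.6 213.1 128.1] F [ 0.1  0.2 -0.8] w 0.272
green n 380 centre tool [ -6.   1. -49.] tilt by plane x -23.1 y -0.8 by offset 11.2
[-0.48880561  0.14927214 -0.3310862 ]
```

View pics/w7.png

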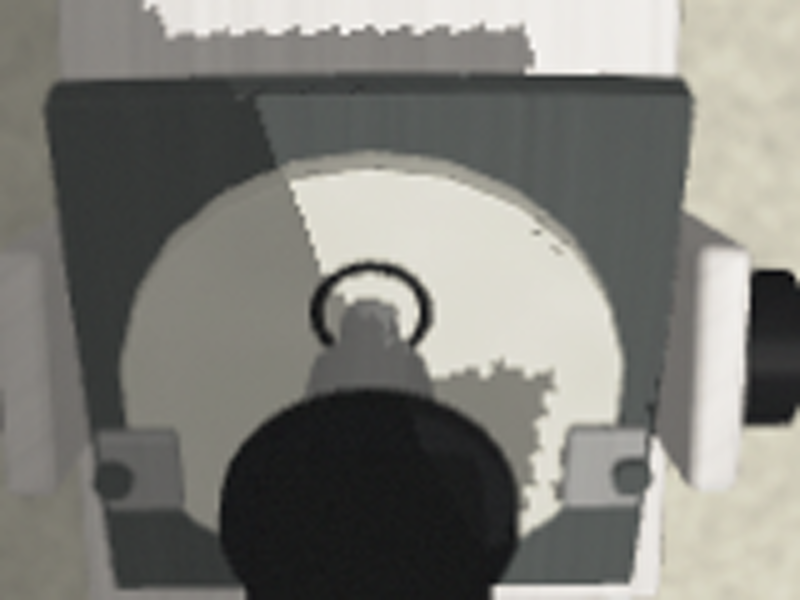

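The tip sits centred left–right in the ring: tip column 370, ring 371. The force shows no contact yet, so I'll creep on along the normal.

>>> step_arm(plan="0.04 0 0.09 0 5;0.08 0 0.19 0 5;0.08 0 0.19 0 5;0.08 0 0.19 0 5")

```text
time_s: 9.95
eef_pos: [528.3, 212.8, 126.3]
ee_rot: [-0.0, 0.983, -0.182, 0.0]
force: [-0.7, -0.0, 0.8]
grip_width: 0.274
```

>>> step_arm(plan="0.04 0 0.09 0 5;0.08 0 0.19 0 5;0.08 0 0.19 0 5;0.08 0 0.19 0 5")

```text
time_s: 10.35
eef_pos: [529.1, 212.5, 124.3]
ee_rot: [-0.0, 0.983, -0.182, 0.0]
force: [-1.6, 0.3, 2.2]
grip_width: 0.273
```

>>> step_arm(plan="0.04 0 0.1 0 5;0.08 0 0.2 0 5;0.08 0 0.2 0 5;0.08 0 0.2 0 5;0.08 0 0.2 0 5")

```text
time_s: 10.85
eef_pos: [529.8, 212.3, 122.3]
ee_rot: [-0.0, 0.983, -0.182, 0.0]
force: [-2.0, 2.2, 3.3]
grip_width: 0.274
```

```bash
python3 - <<'E'
from ang import *
p=capang('w8')
F=[]
for k in range(6):
    cams.capture('side');F.append(readout.sense()['force'])
F=np.mean(F,0);print('F',F.round(2),'along n (bias z -1.1)',(F+[0,0,1.1])@[-.349,.134,.927])
s=readout.sense();Rt=q2R(s['ee_rot']);t=np.array(s['eef_pos']);print(s['time_s'])
mk=(np.array([560.05,199.2,71.2])-t)@Rt;tip=np.array([34.9,1.5,56.6]);n=np.array([.375,-.004,.927]);up=np.array([.927,0,-.375])
print('push-in by geometry',(tip-mk)@n,'upslope err',(tip-mk)@up,'side',(tip-mk)[1])
cv2.imwrite('pics/w8.png',cv2.resize(p[90:210,190:350],(800,600),interpolation=cv2.INTER_CUBIC)[:,:,::-1])
E
python3 meas.py w8 263 155
```

```text
t 10.85 tcp [529.8 212.3 122.3] F [-2.   2.2  3.3] w 0.274
green n 381 centre tool [ -6.   1. -49.] tilt by plane x -23.0 y -0.6 by offset 11.1
F [-1.59  0.85  3.08] along n (bias z -1.1) 4.544918737706326
11.2
push-in by geometry 5.900017677467169 upslope err -0.2380841280742092 side 0.15454061752549753
panel n 3220 2774 tilt 22.59 normal heading 159.4
panel normal tool [-0.384   0.0024 -0.9233] yaw err deg 0.35
front face 3146 2704 [ 16.4   1.  -22.8] [ 0.927 -0.    -0.375] tilt 22.04
axis offset x at hold [  5.2   1.  -18.7]
25 29 [32.5  1.5 29.2] [31.6 -2.6 27.1] [33.9  5.1 29.9]
30 105 [33.1  1.  32.6] [29.9 -5.7 30.1] [35.4  8.3 35. ]
35 97 [34.5  1.6 36.8] [28.8 -6.6 35. ] [36.4  9.1 39.5]
40 7 [31.4 -5.3 41. ] [28.7 -6.7 40. ] [44.1  9.2 45. ]
45 494 [40.2  1.  47.7] [ 31.2 -10.9  45.1] [45.  12.8 50. ]
50 254 [32.2 -1.7 51.7] [ 23.  -10.9  50. ] [37.1 13.  55. ]
55 11 [24.3 -8.  55.5] [ 22.7 -10.8  55.1] [25.1 12.7 56.4]
```

View pics/w8.png

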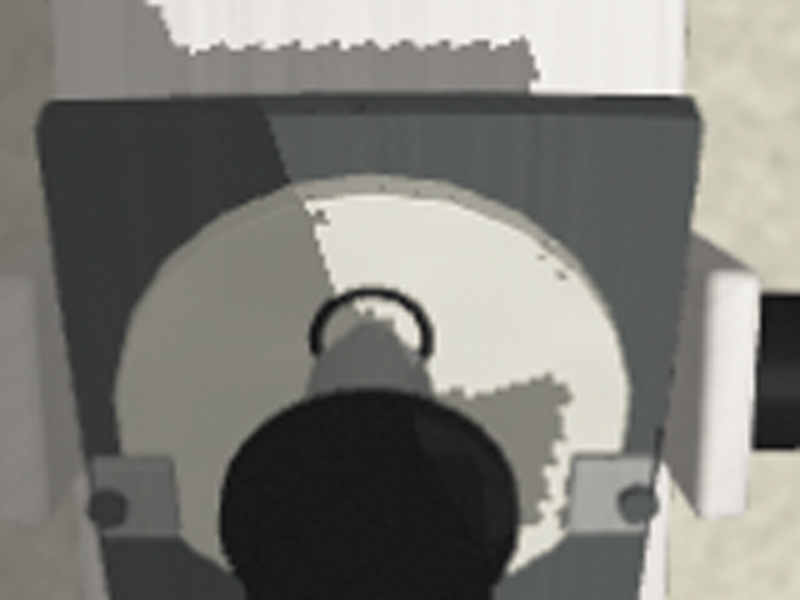

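The tip sits inside the ring (ring at (371,335), tip at about (370,325)). The push is about 4.5 N and steady, so I'm handing in.

```bash
python3 -c "
from h import *
print(workorder.finish_job()); s=readout.sense(); print(s['time_s'],s['force'])"
```

```text
the job is handed in; nothing more can be done
None
the job is handed in; nothing more can be done
```

I handed the job in at about 11.2 s, with the arm still holding the probe's tip on the round panel's ringed spot; the hand-in reports no verdict.

I lifted the probe out of the grey holder. The moves can't tilt the tool, so I turned the probe in the jaws by pushing its nose gently (about 5 N) against the fixed holder's edge. I then lined it up with the slope and pressed it in along the panel's normal.

Last checks:
- **Angle:** the probe's tilt measured 22.0°. Three wrist-camera measurements of the panel gave 22.0°, and the final one, partly hidden by the probe, gave 22.6°. The direction of lean was off by about 0.4°.
- **Position:** by calculation the tip is within about 0.3 mm of the ring's centre, and the last picture agrees.
- **Push:** the force along the normal was about 4.5 N, which means the tip is about 5 mm in. The camera geometry gave 5.9 mm, within its calibration error of about 2 mm.
- **One disagreement:** the slope of the probe's small cap read 23.0°, but I trusted the much larger handle face.
- **Not re-checked:** I took no last look at the loose items or the square panel. The arm stayed clear of them throughout, and I felt no unexpected forces.

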